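# Tuck the weather strip under the lapped slat of a crate lid

### The job

Clear the scraper off the crate lid: slide its blade flat into the slot of its wooden holder, well home, and let go of it. Then slide the long edge of the aluminium weather strip 20 to 40 mm under the loose lapped slat of the lid, square to the slat and midway along it, without lifting the slat, and finish while still holding the strip, pressed firmly flat onto the board (about 10 N). Leave everything else on the table where it is.

Things in the scene. Friction and masses are not known exactly. Their poses are not given: they have to be found in the camera images.
- scraper_grip (a point): Scraper, 190 mm long, 0.11 to 0.22 kg, flat underside. This point is the centre of its wooden handle (110 long x 24 wide x 24 mm high), 12 mm above the underside. +x runs along the scraper to the blade's tip, z up. The steel blade (80 long, 50 wide, 3 mm thick) is flush with the underside. It starts lying on the board in front of the slat.
- scraper_tip (a point): Middle of the scraper blade's front edge, 135 mm ahead (+x) of scraper_grip and 1.5 mm above the underside; same axes.
- slot_mouth (a point): Fixed wooden scraper holder, 125 x 84 mm, 67 mm high. This point is the middle of the slot's opening, on the slot's floor, 45 mm above the table. +x points straight into the slot, z up. The slot is level: 64 mm wide, 12 mm high, 65 mm deep to its back wall, with a 10 mm cover above it. In front of the mouth the floor runs on uncovered as a lip for 50 mm; the handle of a stowed scraper juts out over it.
- strip_grip (a point): Loose aluminium weather strip, 180 mm long (y), 85 mm wide (x), 0.15 to 0.31 kg: a flat flange 4 mm thick with an upstand 12 mm thick along one long edge, rising to 38 mm above the underside. This point is the centre of the upstand, 21 mm above the underside. +x points from the upstand across the flange to the plain edge, y runs along the strip, z up.
- strip_edge (a point): Middle of the strip's plain long edge, the one to be tucked: 79 mm ahead (+x) of strip_grip and 2 mm above the underside; same axes.
- lap_edge (a point): Point on the upper face of the board, straight below the middle of the slat's free edge, 18 mm above the table. +x points under the slat, y along its edge, z up. The slat is 280 mm long and 10 mm thick and covers the board from here to 100 mm further on; the gap below it is 9 mm high and 230 mm wide, between two packers at its ends. The bare board in front of the slat is 150 mm deep and 300 mm wide.
- lap (a joint): Lift of the loose slat, rad: hinged along its far edge, 100 mm from its free edge; 0 is lying on its packers, grows as the free edge rises. It lies by its own weight only (0.25 kg), and a touch from below lifts it.
- board: Plywood board of the crate lid, fixed, 280 x 300 x 18 mm, flat on the table, axes as lap_edge; its origin is on the table 20 mm in front (-x) of lap_edge.
- strip: The weather strip as a whole; its origin is the middle of its underside, 36.5 mm ahead (+x) of strip_grip.
- scraper: The scraper as a whole; its origin is in the underside, 40 mm ahead (+x) of scraper_grip.
- tape: Bystander, to be left alone: grey tape measure, 65 x 65 x 36 mm, near the robot
- pencil: Bystander, to be left alone: flat carpenter's pencil, 170 x 12 x 8 mm, lying between the lid panel and the other things
- nailbox: Bystander, to be left alone: open cardboard box of nails, 100 x 70 x 45 mm, near the robot
- offcut: Bystander, to be left alone: wood offcut, 120 x 70 x 30 mm, near the robot, on its left

How it is judged:
By the outcome, as a careful person would: the job done as asked, in the order asked, and still so for the second after the job is handed in, while the arm keeps its last pose, push and grip.
It also fails if it takes over 59 s, if anything falls off the work surface, if the arm or the gripper's body presses on something with over 40 N, if the wrist force passes 120 N, or if a joint passes its speed limit or range.

### The arm

A 6-joint arm with a two-finger parallel gripper is mounted at the origin on the work surface. World frame = base frame: x ahead of the robot, y to its left, z up, the work surface at z = 0. Lengths are in mm, angles in rad, forces in N, time in s.
With the tool pointing down it reaches from about 350 to 875 mm from the base axis. Payload 4.2 kg.
Tool frame: the origin (TCP) lies midway between the tips of the shut fingers; the grasp point (between the pads) lies 19 mm behind it (arm.tcp_to_grasp is the distance from the TCP to the grasp point, in mm); z points along the fingers, y is the line along which they close (so a half turn about z gives the same grasp; the last joint's range is limited). The gripper opens to 85 mm and grips with 20 to 120 N. Pads are 22 mm wide; open, the fingers measure 114 mm over their backs; the gripper's body (76 mm by 85 mm) begins 54 mm behind the grasp point. The pads swing forward as they close: fully open they stand 13 mm farther back than shut.
Start: joints at [1.496, 0.385, 0.008, 0, -1.194, -0.259], TCP at [204.74, 590.492, 231.312] pointing down, gripper open.
Joint ranges: [-3.14, 3.14], [-1.21, 2.06], [-1.07, 1.41], [-3.16, 2.05], [-2.99, -0.16], [-3.1, 3.1]. Speed limits (rad/s): [2.79, 2.79, 3.14, 3.14, 3.14, 3.14].

### API

Orientations are given as a unit quaternion [x, y, z, w].
In Python, from bench import arm gives the robot as it stands.
- The arm moves only by the tool arm_command, never from a script. Its argument "rows" is a list of rows, each a list of 2 entries, a list of its own where there are three numbers: the shift along the tool's x, y, z as a fraction of full scale, then the turn, a rotation vector about the tool's x, y, z as a fraction of full scale. In form: [[[x, y, z], [wx, wy, wz]], ...]. A call has 1 to 5 rows; each row is the pose to reach, as a shift and turn from the pose commanded when the call began, along the tool's axes at that moment, turning the shorter way round; what a row does not reach only later rows make up. Full scale, the value 1, is 0.25 m for a shift and 180 degrees for a turn. A row lasts 1/10 s, in which the tool goes at most 50 mm and 8.59 degrees, less where a joint would pass 70% of its speed; a pose out of reach is approached as far as the arm can. A call with a number of a shift or a turn outside -1 to 1 is refused whole. A call with a gripper value outside its range is refused whole. "grip" is the opening, from 0 (shut) to 1 (fully open), set as the call begins (left out, the last holds). The fingers move at their own pace and stop on an object; the grip force is fixed at half the most. Time passes only in rows, so rows that repeat a pose let the fingers close. It gives the time, the measured TCP pose, the force, the opening and the grip force at its end, in the units of the state.
- arm.read_state(): the state, without advancing time (a new reading comes with each control period).
- arm.get_image(name): name is "side" or "top"; returns (picture, depth): 400x640x3 uint8, blue, green, red; 400x640 float32, mm along the optical axis (not along the pixel's ray), 0 where there is no reading.
- arm.camera_info(name): a dict with "fx", "fy", "cx", "cy" (pixels), "k1" (the pictures are not rectified: a ray, as slopes to the right and down, at radius r is drawn at 1 + k1 r^2 times it, then the intrinsics apply), "extrinsics" (4x4, takes a point from camera to world coordinates). Camera axes: x right, y down, z forward; pixel columns grow to the right and rows downward; lengths in mm; the calibration is good to about 2 mm. A picture is of the moment at which its call begins. camera_info takes no time and is no camera call.
- arm.job_done(): hands the job in; it is judged then, once.
Trained networks look in the newest picture that a camera, given by its name, has taken for a name from the list of things; names that differ only in an ending like _2 or _b are one class to them, and where a whole thing is asked for, a point or a joint stands for the part that bears it (a point fixed in the world has none). Each returns a list of dicts, best first, with "score" (0 to 1); they miss things now and then, are a little off and sometimes report something else, mostly with a low value. They report only what shows in the picture. A call takes as long as a camera call.
- arm.spot_in(camera, query): "position" ([column, row] in pixels, amid what is visible of it).
The state is a dict: "clock": time; "joints": joint angles; "joint_vel": joint speeds; "joint_efforts": joint torques, N m; "position": TCP position; "ee_rot": TCP orientation; "contact_force": force on the tool from outside, world axes, zero at the start; "wrist_torque": the same for the moment, N m; "gripper_width": finger opening in mm; "grasp_force": force on a finger pad.
Only numpy, scipy, OpenCV 4.12 (cv2) and the standard library are available. Lean on these libraries where they do the work, as an engineer would, in place of code of your own. Each camera call takes 0.05 s, during which the arm holds its last target. There are 200 camera calls.

## Working session

There is one attempt and no reset: what is moved stays moved. The work goes in short steps, Python scripts to look and compute and a tool call to move; the robot and the scene stay as the last step left them, time stands still between calls to the robot, and variables do not carry over. Pictures are saved under pics/ and viewed, at most 10 in all, crops included, and the job is handed in when it is done.

Besides the shell and the picture viewer there is one more tool, called after "Emit:" in YAML: its name, and indented under it one key for each argument. arm_command: Moves the arm, as the interface text tells. Shift numbers are shares of 0.25 m and turn numbers shares of 180 degrees, none past 1 either way. Its arguments: {"type":"object","properties":{"rows":{"type":"array","items":{"type":"array"}},"grip":{"type":"number"}},"required":["rows"]}

```bash
ls; mkdir -p pics; python3 - <<'E'
from bench import arm
import cv2,numpy as np
s=arm.read_state();print({k:np.round(v,3).tolist() for k,v in s.items()})
for c in("top","side"):
    im,d=arm.get_image(c);cv2.imwrite(f"pics/{c}0.png",im);np.save(f"pics/{c}0.npy",d)
    print(c,arm.camera_info(c))
    for q in["scraper_grip","scraper_tip","slot_mouth","strip_grip","strip_edge","lap_edge","board","strip","scraper"]:
        print(q,[(np.round(r['position']).tolist(),round(r['score'],2)) for r in arm.spot_in(c,q)[:2]])
E
```

```text
pics
{'clock': 0.0, 'joints': [1.496, 0.386, 0.007, -0.0, -1.194, -0.259], 'joint_vel': [-0.0, -0.0, 0.001, 0.0, -0.0, -0.001], 'joint_efforts': [0.001, -39.229, 18.84, 4.186, -0.005, 0.0], 'position': [204.551, 589.966, 230.213], 'ee_rot': [0.986, -0.166, -0.0, 0.001], 'contact_force': [-0.11, -0.003, 0.016], 'wrist_torque': [-0.011, -0.02, 0.031], 'grasp_force': 0.0, 'gripper_width': 85.103}
top {'fx': 440.5489794352072, 'fy': 440.5489794352072, 'cx': 321.42389061913735, 'cy': 201.30904868381717, 'k1': -0.0337557976863485, 'extrinsics': array([[-1.32984833e-02, -9.97765713e-01,  6.54731450e-02,
         4.65441200e+02],
       [-9.99908176e-01,  1.30992556e-02, -3.47125768e-03,
        -1.05798807e+01],
       [ 2.60585244e-03, -6.55132954e-02, -9.97848294e-01,
         1.12714142e+03],
       [ 0.00000000e+00,  0.00000000e+00,  0.00000000e+00,
         1.00000000e+00]])}
scraper_grip [([383.0, 193.0], 0.73)]
scraper_tip [([385.0, 193.0], 0.82)]
slot_mouth [([215.0, 160.0], 0.61)]
strip_grip [([215.0, 237.0], 0.85)]
strip_edge [([220.0, 235.0], 0.85), ([209.0, 289.0], 0.64)]
lap_ed
[... 348 characters left out ...]
51429012e-01,  3.06705632e-01,
         2.02798287e+02],
       [-4.66386085e-01, -6.76781795e-01,  5.69605496e-01,
        -5.79085901e+02],
       [ 7.39689149e-03, -6.46887975e-01, -7.62549168e-01,
         8.56220135e+02],
       [ 0.00000000e+00,  0.00000000e+00,  0.00000000e+00,
         1.00000000e+00]])}
scraper_grip [([377.0, 267.0], 0.84), ([276.0, 223.0], 0.52)]
scraper_tip [([381.0, 269.0], 0.81), ([350.0, 188.0], 0.21)]
slot_mouth []
strip_grip [([249.0, 156.0], 0.63), ([354.0, 187.0], 0.59)]
strip_edge [([250.0, 157.0], 0.96)]
lap_edge [([417.0, 271.0], 0.72), ([253.0, 155.0], 0.3)]
board []
strip [([250.0, 157.0], 0.67), ([321.0, 126.0], 0.24)]
scraper [([381.0, 267.0], 0.57)]
```

View pics/top0.png

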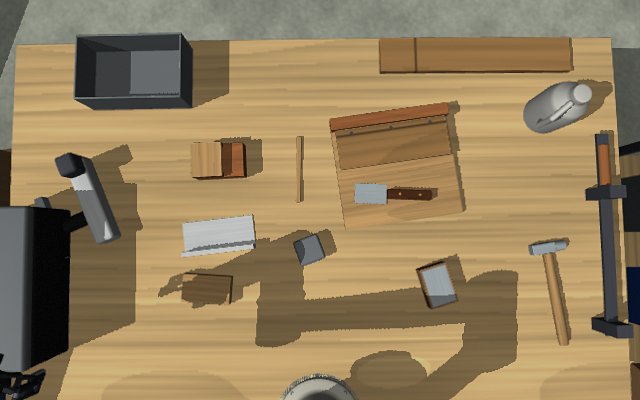

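View pics/side0.png

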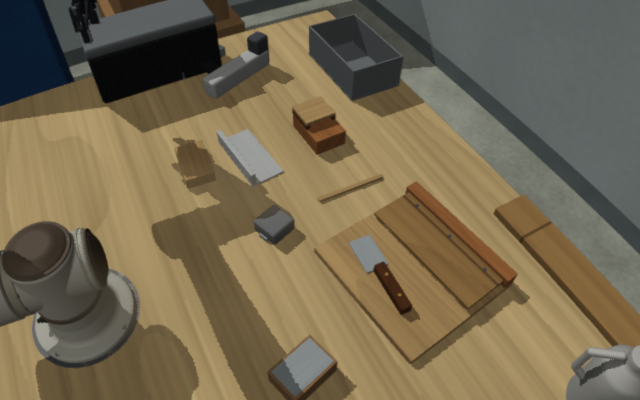

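```bash
cat > h.py <<'E'
import numpy as np,cv2
from bench import arm
from scipy.spatial.transform import Rotation as R
def K(c):
    i=arm.camera_info(c);return i,np.array([[i['fx'],0,i['cx']],[0,i['fy'],i['cy']],[0,0,1]]),np.array([i['k1'],0,0,0,0])
def rays(c,px):
    i,k,d=K(c);u=cv2.undistortPoints(np.array(px,float).reshape(-1,1,2),k,d)[:,0]
    return np.c_[u,np.ones(len(u))],i['extrinsics']
def on_z(c,px,z):
    r,E=rays(c,px);w=r@E[:3,:3].T;return E[:3,3]+w*((z-E[2,3])/w[:,2])[:,None]
def proj(c,P):
    i,k,d=K(c);E=np.linalg.inv(i['extrinsics'])
    return cv2.projectPoints(np.array(P,float).reshape(-1,1,3),cv2.Rodrigues(E[:3,:3])[0],E[:3,3],k,d)[0][:,0]
def cloud(c,d):
    v,u=np.mgrid[:400,:640];r,E=rays(c,np.c_[u.ravel(),v.ravel()]);p=r*d.ravel()[:,None]
    return (p@E[:3,:3].T+E[:3,3]).reshape(400,640,3)
E
python3 - <<'E'
from h import *
im=cv2.imread('pics/top0.png');a=im[95:260,175:475]
cv2.imwrite('pics/topc.png',cv2.resize(a,None,fx=2.6,fy=2.6,interpolation=cv2.INTER_CUBIC))
s=cv2.imread('pics/side0.png')[90:360,205:525];cv2.imwrite('pics/sidec.png',cv2.resize(s,None,fx=2.2,fy=2.2,interpolation=cv2.INTER_CUBIC))
print(proj('top',[[204,590,230]]),proj('side',[[204,590,230]]))
C=cloud('top',np.load('pics/top0.npy'))
np.set_printoptions(precision=0,suppress=True,linewidth=250)
for n,(u,v) in dict(table=(270,120),scr=(410,194),blade=(370,193),board=(400,215),slat=(390,145),bar=(390,117),holdtop=(207,160),lip=(233,160),lip2=(241,160),flange=(215,230),upst=(218,246),tape=(310,250),nb=(437,285),offc=(207,289),pencil=(299,170)).items(): print(n,C[v,u])
E
```

```text
[[ 26.17572557 362.62994473]] [[93.39000572 37.99207669]]
table [753. 116.  -1.]
scr [ 552. -234.   42.]
blade [ 557. -137.   25.]
board [ 501. -212.   19.]
slat [ 676. -188.   38.]
bar [ 745. -188.   47.]
holdtop [639. 263.  66.]
lip [642. 203.  48.]
lip2 [642. 184.  45.]
flange [469. 257.   5.]
upst [429. 250.   3.]
tape [417.  15.  35.]
nb [ 328. -294.   46.]
offc [324. 270.  34.]
pencil [620.  42.   8.]
```

View pics/topc.png

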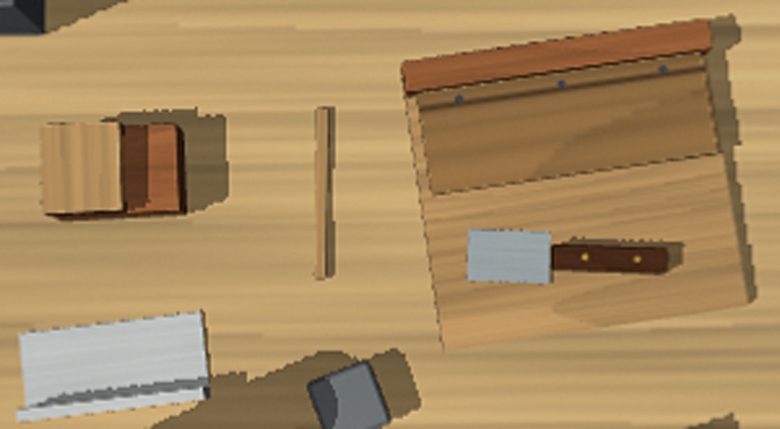

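View pics/sidec.png

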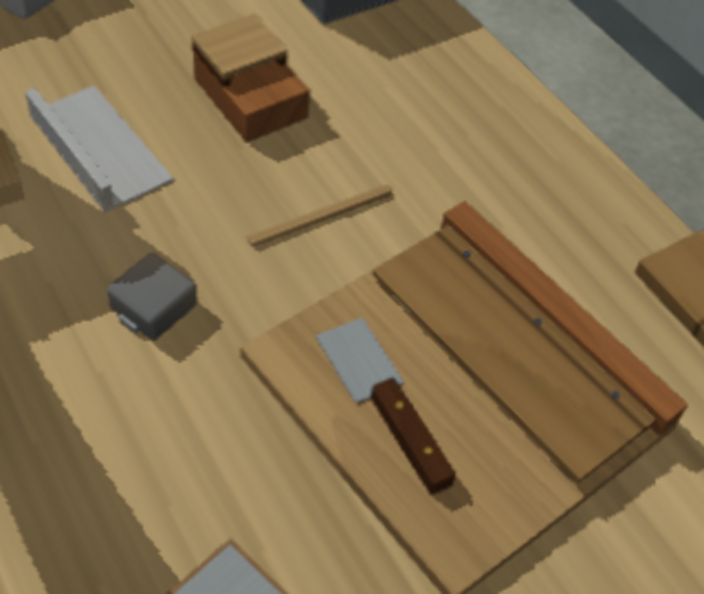

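```bash
python3 - <<'E'
from h import *
np.set_printoptions(precision=1,suppress=True,linewidth=200)
d={c:np.load(f'pics/{c}0.npy') for c in('top','side')}
def rect(c,name,box,zl,zh,zp):
    C=cloud(c,d[c]);m=np.zeros((400,640),bool);x0,y0,x1,y1=box;m[y0:y1,x0:x1]=1
    m&=(C[...,2]>zl)&(C[...,2]<zh)
    n,l,st,_=cv2.connectedComponentsWithStats(m.astype(np.uint8));k=1+st[1:,4].argmax();v,u=np.where(l==k)
    P=on_z(c,np.c_[u,v],zp)[:,:2];r=cv2.minAreaRect(P.astype(np.float32))
    print(c,name,len(P),'z',np.median(C[v,u,2]),'c',np.array(r[0]),'size',np.array(r[1]),'ang',r[2])
for c,bx in(('top',dict(h=(180,130,255,190),s=(170,205,265,265),b=(320,95,475,230),k=(380,180,440,205),f=(330,120,460,180))),
            ('side',dict(h=(280,85,360,160),s=(205,120,300,190),b=(300,170,525,365),k=(360,255,420,320),f=(360,170,515,320)))):
    rect(c,'cover',bx['h'],60,75,67);rect(c,'lip',bx['h'],38,55,45)
    rect(c,'upst',bx['s'],25,45,38);rect(c,'strip',bx['s'],2,7,4)
    rect(c,'handle',bx['k'],32,48,42);rect(c,'slat',bx['f'],31,42,37);rect(c,'board',bx['b'],13,22.5,18)
def pt(c,L,z):
    L=np.array(L,float)
    o,s=((175,95),2.6) if c=='top' else ((205,90),2.2)
    return on_z(c,(L+.5)/s-.5+np.array(o),z)[:,:2]
for n,c,L,z in[('blade','top',[(468,230),(467,279),(550,284),(552,234)],21),('blade','side',[(317,337),(363,319),(402,383),(360,402)],21),
 ('handletop','top',[(553,245),(669,249),(667,273),(552,270)],42),('handletop','side',[(373,388),(396,379),(454,474),(432,488)],42),
 ('slatedge','top',[(433,194),(720,153)],37),('slatedge','side',[(376,272),(581,478)],37),
 ('board near','top',[(443,349),(753,303)],18),('board near','side',[(243,351),(455,592)],18),
 ('lip end','top',[(179,124),(185,213)],45),('lip end','side',[(308,92),(247,112)],45),
 ('cover','top',[(41,125),(120,123),(122,211),(45,214)],67),('cover','side',[(193,42),(250,16),(287,52),(224,79)],67),
 ('strip edge','top',[(20,333),(203,312)],4),('strip edge','side',[(93,88),(173,181)],4),
 ('upst outer top','top',[(17,421),(209,400)],38),('upst outer top','side',[(28,92),(102,193)],38)]:
    P=pt(c,L,z);print(c,n,P.ravel(),'mid',P.mean(0))
E
```

```text
top cover 1078 z 67.1305813888838 c [641.7 265.8] size [85.2 76.8] ang 2.4468555450439453
top lip 736 z 45.07574394023334 c [643.4 209.9] size [84.8 65. ] ang 2.205853223800659
top upst 365 z 38.446580887776236 c [419.4 244. ] size [ 12.1 181.5] ang 6.200944900512695
top strip 1646 z 4.34599742875605 c [470.4 243.3] size [ 89.6 208.3] ang 6.19149923324585
top handle 440 z 42.28232506320364 c [ 551.5 -231.4] size [109.8  24.5] ang 87.06989288330078
top slat 4310 z 37.05198901332358 c [ 684.1 -190.1] size [103.3 287.5] ang 7.6182966232299805
top board 6379 z 18.368860661622648 c [ 610.1 -204.6] size [251.  299.3] ang 7.536623954772949
side cover 720 z 67.43255994873118 c [642.7 261. ] size [87.3 82.5] ang 4.164024829864502
side lip 737 z 45.51465359693748 c [646.2 240.9] size [ 92.2 142.4] ang 1.999565601348877
side upst 391 z 37.74708944059091 c [420.  238.3] size [ 17.5 190. ] ang 6.229724407196045
side strip 1296 z 4.555795473171372 c [481.1 252.3] size [228.8 122.1] ang 82.11131286621094
side handle 723 z 41.92469232904284 c [ 551.7 -235.8] size [113.   28.3] ang 88.01045227050781

[... 627 characters left out ...]
dge [ 619.9  -68.8  657.1 -340.9] mid [ 638.5 -204.9]
top board near [ 467.9  -73.   508.3 -375.6] mid [ 488.1 -224.3]
side board near [ 468.9  -79.2  511.4 -367.9] mid [ 490.1 -223.6]
top lip end [685.8 177.3 600.1 171.7] mid [642.9 174.5]
side lip end [685.1 177.7 609.6 180.2] mid [647.4 178.9]
top cover [682.3 303.3 683.1 228.9 600.  226.8 598.2 298.9] mid [640.9 264.5]
side cover [598.1 290.2 677.7 302.2 684.4 225.9 600.7 217.7] mid [640.2 259. ]
top strip edge [488.9 341.2 507.2 161.1] mid [498.1 251.2]
side strip edge [488.8 338.6 508.6 159.5] mid [498.7 249. ]
top upst outer top [404.8 333.  422.5 150.5] mid [413.7 241.8]
side upst outer top [409.6 330.2 424.3 148.6] mid [417.  239.4]
```

```bash
cat >> h.py <<'E'
def plan(x,y,z,yaw,maxd=249):
    """Print shift/turn fractions to a tool-down pose (tool x at yaw deg)."""
    s=arm.read_state();p=np.array(s['position']);q=R.from_quat(s['ee_rot'])
    t=R.from_euler('z',yaw,degrees=True)*R.from_quat([1,0,0,0])
    d=np.array([x,y,z])-p;n=np.linalg.norm(d);d=d*min(1,maxd/max(n,1e-9))
    a=q.inv().apply(d)/250;w=(q.inv()*t).as_rotvec()/np.pi
    print('t',round(s['clock'],2),'p',np.round(p,1),'yaw',round(np.degrees(np.arctan2(*q.as_matrix()[[1,0],0])),2),'F',np.round(s['contact_force'],1),'w',round(s['gripper_width'],1),'gf',round(s['grasp_force'],1),'left',round(n,1))
    print('shift',np.round(a,4).tolist(),'turn',np.round(w,4).tolist(),'deg',np.round(w*180,1))
E
python3 -c "
from h import *
plan(551.7,-233,150,-93)"
```

```text
t 1.0 p [204.7 590.5 231.3] yaw -19.13 F [-0.9  0.1 -0.5] w 85.6 gf 0.0 left 897.3
shift [0.6634, 0.7374, 0.0903] turn [0.0, -0.0, 0.4104] deg [ 0.  -0.  73.9]
```

Emit:
arm_command:
  rows:
    - [[0.664, 0.738, 0], [0, 0, 0]]
    - [[0.664, 0.738, 0], [0, 0, 0]]
    - [[0.664, 0.738, 0], [0, 0, 0]]
    - [[0.664, 0.738, 0], [0, 0, 0]]
    - [[0.664, 0.738, 0], [0, 0, 0]]
  grip: 1

```text
clock: 1.5
position: [301.5, 359.8, 231.5]
ee_rot: [0.986, -0.166, 0.0, -0.0]
contact_force: [0.4, 0.0, 0.5]
gripper_width: 84.9
grasp_force: 0.0
```

Emit:
arm_command:
  rows:
    - [[0.664, 0.738, 0], [0, 0, 0]]
    - [[0.664, 0.738, 0], [0, 0, 0]]
    - [[0.664, 0.738, 0], [0, 0, 0]]
    - [[0.664, 0.738, 0], [0, 0, 0]]
    - [[0.664, 0.738, 0], [0, 0, 0]]

```text
clock: 2.0
position: [397.9, 131.2, 231.9]
ee_rot: [0.986, -0.166, 0.001, -0.001]
contact_force: [1.3, 1.5, -0.7]
gripper_width: 85.4
grasp_force: 0.0
```

Emit:
arm_command:
  rows:
    - [[0.664, 0.738, 0], [0, 0, 0.2]]
    - [[0.664, 0.738, 0], [0, 0, 0.2]]
    - [[0.664, 0.738, 0], [0, 0, 0.2]]
    - [[0.664, 0.738, 0], [0, 0, 0.2]]
    - [[0.664, 0.738, 0], [0, 0, 0.2]]

```text
clock: 2.5
position: [494.5, -97.9, 231.7]
ee_rot: [0.886, -0.464, 0.0, -0.0]
contact_force: [1.1, 0.8, -0.4]
gripper_width: 85.1
grasp_force: 0.0
```

```bash
python3 -c "
from h import *
plan(551.7,-233,120,-93)"
```

```text
t 2.5 p [494.5 -97.9 231.7] yaw -55.32 F [ 1.1  0.8 -0.4] w 85.1 gf 0.0 left 184.4
shift [0.5745, 0.1196, 0.447] turn [-0.0003, -0.0001, 0.2093] deg [-0.1 -0.  37.7]
```

Emit:
arm_command:
  rows:
    - [[0.5745, 0.12, 0.447], [0, 0, 0.209]]
    - [[0.5745, 0.12, 0.447], [0, 0, 0.209]]
    - [[0.5745, 0.12, 0.447], [0, 0, 0.209]]
    - [[0.5745, 0.12, 0.447], [0, 0, 0.209]]
    - [[0.5745, 0.12, 0.447], [0, 0, 0.209]]

```text
clock: 3.0
position: [550.1, -233.2, 115.0]
ee_rot: [-0.687, 0.727, 0.003, -0.002]
contact_force: [-1.1, 0.7, -0.3]
gripper_width: 85.5
grasp_force: 0.0
```

```bash
python3 -c "
from h import *
plan(551.7,-233,21,-93)"
```

```text
t 3.0 p [ 550.1 -233.2  115. ] yaw -93.22 F [-1.1  0.7 -0.3] w 85.5 gf 0.0 left 94.1
shift [-0.0007, -0.0088, 0.3761] turn [0.0022, 0.0003, -0.0012] deg [ 0.4  0.  -0.2]
```

Emit:
arm_command:
  rows:
    - [[0, -0.004, 0.15], [0, 0, 0]]
    - [[0, -0.004, 0.25], [0, 0, 0]]
    - [[0, -0.004, 0.29], [0, 0, 0]]
    - [[0, -0.004, 0.29], [0, 0, 0]]
    - [[0, -0.004, 0.29], [0, 0, 0]]

```text
clock: 3.5
position: [553.4, -230.8, 48.2]
ee_rot: [-0.69, 0.724, -0.001, 0.0]
contact_force: [0.6, -0.2, 0.2]
gripper_width: 85.7
grasp_force: 0.0
```

```bash
python3 -c "
from h import *
plan(551.7,-233,21,-93)"
```

```text
t 3.5 p [ 553.4 -230.8   48.2] yaw -92.7 F [ 0.6 -0.2  0.2] w 85.7 gf 0.0 left 27.3
shift [0.0089, 0.0067, 0.1088] turn [-0.0006, -0.0002, 0.0017] deg [-0.1 -0.   0.3]
```

Emit:
arm_command:
  rows:
    - [[0.004, 0.003, 0.06], [0, 0, 0]]
    - [[0.004, 0.003, 0.106], [0, 0, 0]]
    - [[0.004, 0.003, 0.106], [0, 0, 0]]
    - [[0.004, 0.003, 0.106], [0, 0, 0]]

```text
clock: 3.9
position: [552.0, -231.7, 21.1]
ee_rot: [-0.69, 0.724, -0.0, 0.0]
contact_force: [-0.2, 0.2, -0.3]
gripper_width: 85.3
grasp_force: 0.0
```

Emit:
arm_command:
  rows:
    - [[0, 0, 0], [0, 0, 0]]
    - [[0, 0, 0], [0, 0, 0]]
    - [[0, 0, 0], [0, 0, 0]]
    - [[0, 0, 0], [0, 0, 0]]
    - [[0, 0, 0], [0, 0, 0]]
  grip: 0

```text
clock: 4.4
position: [552.3, -231.7, 21.1]
ee_rot: [-0.69, 0.724, -0.001, 0.0]
contact_force: [-0.2, 0.6, 6.0]
gripper_width: 23.1
grasp_force: 60.7
```

```bash
python3 -c "
from h import *
plan(551.7,-233,21,-93)"
```

```text
t 4.4 p [ 552.3 -231.7   21.1] yaw -92.73 F [-0.2  0.6  6. ] w 23.1 gf 60.7 left 1.4
shift [0.0051, 0.002, 0.0006] turn [-0.0005, -0.0001, 0.0015] deg [-0.1 -0.   0.3]
```

Emit:
arm_command:
  rows:
    - [[0, 0, -0.04], [0, 0, 0]]
    - [[0, 0, -0.2], [0, 0, 0]]
    - [[0, 0, -0.4], [0, 0, 0]]
    - [[0, 0, -0.4], [0, 0, 0]]
    - [[0, 0, -0.4], [0, 0, 0]]

```text
clock: 4.9
position: [551.9, -231.5, 122.3]
ee_rot: [-0.69, 0.724, -0.001, 0.001]
contact_force: [0.2, 0.5, -2.6]
gripper_width: 22.6
grasp_force: 59.4
```

```bash
python3 -c "
from h import *
plan(650,80,122,-87.7)"
```

```text
t 4.9 p [ 551.9 -231.5  122.3] yaw -92.77 F [ 0.2  0.5 -2.6] w 22.6 gf 59.4 left 326.6
shift [-0.9634, -0.2529, 0.0019] turn [-0.001, 0.0, -0.0281] deg [-0.2  0.  -5.1]
```

Emit:
arm_command:
  rows:
    - [[-0.15, -0.04, 0], [0, 0, -0.01]]
    - [[-0.35, -0.09, 0], [0, 0, -0.028]]
    - [[-0.55, -0.145, 0], [0, 0, -0.028]]
    - [[-0.75, -0.196, 0], [0, 0, -0.028]]
    - [[-0.75, -0.196, 0], [0, 0, -0.028]]

```text
clock: 5.4
position: [609.9, -42.0, 118.6]
ee_rot: [0.723, -0.691, -0.001, 0.001]
contact_force: [-0.4, 0.0, -2.3]
gripper_width: 22.8
grasp_force: 59.3
```

```bash
python3 -c "
from h import *
plan(650,67,80,-87.7)"
```

```text
t 5.4 p [609.9 -42.  118.6] yaw -87.39 F [-0.4  0.  -2.3] w 22.8 gf 59.3 left 122.4
shift [-0.428, -0.1805, 0.154] turn [0.0008, 0.0001, 0.0017] deg [0.1 0.  0.3]
```

Emit:
arm_command:
  rows:
    - [[-0.15, -0.06, 0.03], [0, 0, 0]]
    - [[-0.3, -0.12, 0.1], [0, 0, 0]]
    - [[-0.428, -0.18, 0.154], [0, 0, 0]]
    - [[-0.428, -0.18, 0.154], [0, 0, 0]]
    - [[-0.428, -0.18, 0.154], [0, 0, 0]]

```text
clock: 5.9
position: [648.7, 62.1, 79.6]
ee_rot: [0.721, -0.692, -0.001, 0.002]
contact_force: [-0.6, 0.8, -1.4]
gripper_width: 23.1
grasp_force: 59.3
```

```bash
python3 - <<'E'
from h import *
plan(650,67,52,-87.7)
for c,b in(('top',(190,120,340,230)),('side',(240,70,400,190))):
    im,d=arm.get_image(c);np.save(f'pics/{c}1.npy',d)
    a=im[b[1]:b[3],b[0]:b[2]];cv2.imwrite(f'pics/{c}1c.png',cv2.resize(a,None,fx=5,fy=5,interpolation=cv2.INTER_CUBIC))
E
```

```text
t 5.9 p [648.7  62.1  79.6] yaw -87.66 F [-0.6  0.8 -1.4] w 23.1 gf 59.3 left 28.0
shift [-0.0196, -0.0066, 0.1103] turn [0.0017, -0.0004, 0.0002] deg [ 0.3 -0.1  0. ]
```

View pics/top1c.png

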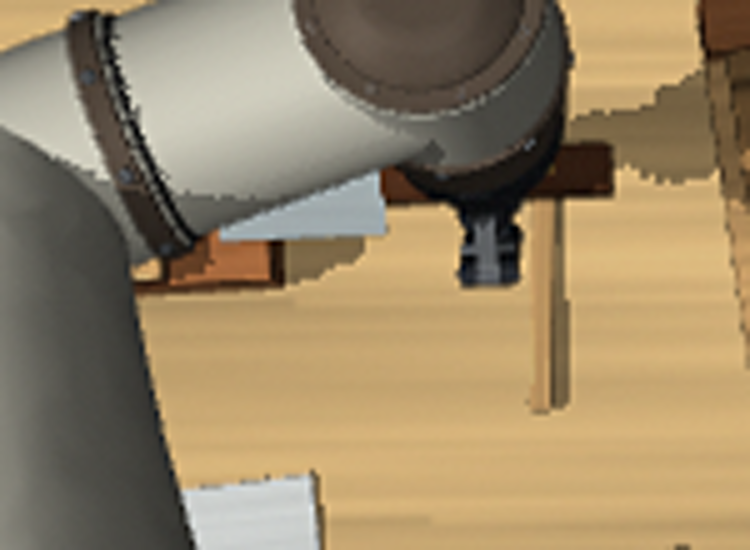

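View pics/side1c.png

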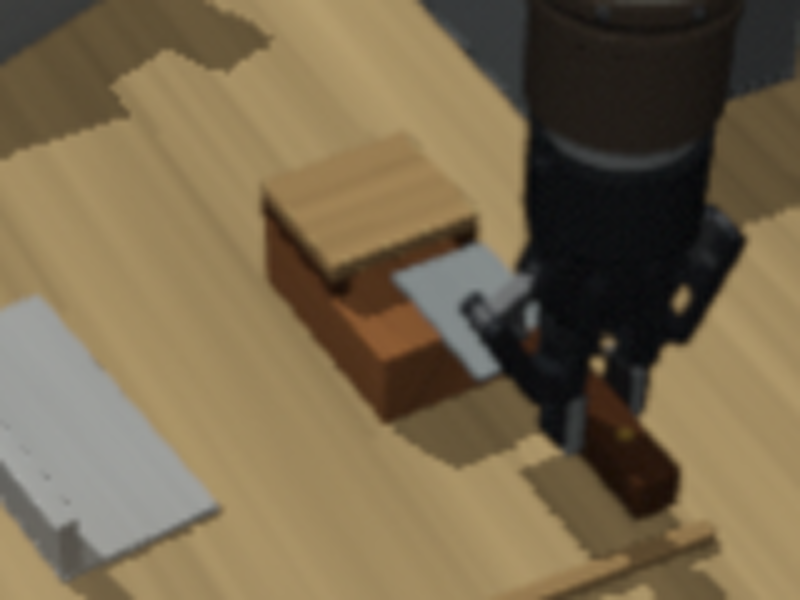

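```bash
python3 - <<'E'
from h import *
np.set_printoptions(precision=1,suppress=True)
C=cloud('side',np.load('pics/side1.npy'))
f=lambda L:(np.array(L,float)+.5)/5-.5+[240,70]
poly=np.zeros((400,640),np.uint8);cv2.fillPoly(poly,[np.round(f([(410,282),(475,255),(492,275),(460,300),(480,350)])).astype(int)],1)
P=C[poly>0];c=P.mean(0);A=np.c_[P[:,:2]-c[:2],np.ones(len(P))];k=np.linalg.lstsq(A,P[:,2],rcond=None)[0]
print(len(P),c,'slope',k[:2],'res',np.std(A@k-P[:,2]))
z=c[2];T=on_z('side',f([(393,275),(485,243),(490,378)]),z);print('tip corners',T,'mid',T[:2].mean(0))
g=lambda L:(np.array(L,float)+.5)/5-.5+[190,120]
print(on_z('top',g([(387,234),(220,241),(613,194)]),z))
print('handle end side',on_z('side',f([(610,478),(678,468)]),z+21))
print('mouth cover edge side',on_z('side',f([(333,275),(477,218)]),67).round(1), 'lip end',on_z('side',f([(387,362),(490,322)]),45))
plan(650,67,52,-87.7)
E
```

```text
137 [627.8 147.8 103.4] slope [-0.5 -0.7] res 13.051200572755455
tip corners [[607.8 171.8 103.4]
 [656.6 172.  103.4]
 [614.   91.6 103.4]] mid [632.2 171.9 103.4]
[[616.2 112.2 103.4]
 [614.  190.6 103.4]
 [633.7   6.1 103.4]]
handle end side [[617.5  -1.9 124.4]
 [645.8 -10.  124.4]]
mouth cover edge side [[601.7 221.5  67. ]
 [684.3 226.6  67. ]] lip end [[607.4 176.   45. ]
 [665.2 178.   45. ]]
t 6.0 p [649.3  61.   81.3] yaw -87.76 F [ 0.   0.6 -1.6] w 22.5 gf 59.3 left 29.9
shift [-0.0241, -0.0039, 0.1172] turn [0.0007, -0.0002, -0.0003] deg [ 0.1 -0.  -0.1]
```

```bash
python3 - <<'E'
from h import *
np.set_printoptions(precision=1,suppress=True)
C=cloud('side',np.load('pics/side1.npy'))
f=lambda L:(np.array(L,float)+.5)/5-.5+[240,70]
poly=np.zeros((400,640),np.uint8);cv2.fillPoly(poly,[np.round(f([(402,278),(475,255),(460,285),(455,310),(480,365)])).astype(int)],1)
P=C[poly>0];P=P[abs(P[:,2]-np.median(P[:,2]))<6];c=P.mean(0);A=np.c_[P[:,:2]-c[:2],np.ones(len(P))];k=np.linalg.lstsq(A,P[:,2],rcond=None)[0]
print(len(P),c,'slope',np.degrees(k[:2]),'res',np.std(A@k-P[:,2]))
z=c[2];T=on_z('side',f([(393,275),(485,243),(490,378)]),z);print('tip corners',T,'mid',T[:2].mean(0))
g=lambda L:(np.array(L,float)+.5)/5-.5+[190,120]
print('top',on_z('top',g([(387,234),(220,241)]),z), on_z('top',g([(613,145),(613,194)]),z+21))
print('handle end side',on_z('side',f([(610,478),(678,468)]),z+21))
E
```

```text
138 [634.6 168.4  81. ] slope [-1.6  0.3] res 1.372893973036698
tip corners [[619.9 194.2  81. ]
 [670.2 194.4  81. ]
 [626.2 111.6  81. ]] mid [645.  194.3  81. ]
top [[619.5 114.9  81. ]
 [617.2 195.   81. ]] [[657.2   5.9 102. ]
 [633.9   6.2 102. ]]
handle end side [[630.2  15.8 102. ]
 [659.4   7.5 102. ]]
```

Emit:
arm_command:
  rows:
    - [[0, -0.002, 0.05], [0, 0, 0]]
    - [[0, -0.002, 0.1], [0, 0, 0]]
    - [[0, -0.002, 0.12], [0, 0, 0]]
    - [[0, -0.002, 0.12], [0, 0, 0]]
    - [[0, -0.002, 0.12], [0, 0, 0]]

```text
clock: 6.5
position: [650.8, 61.8, 51.9]
ee_rot: [0.721, -0.693, 0.0, 0.0]
contact_force: [0.0, -0.0, -1.1]
gripper_width: 22.7
grasp_force: 59.4
```

Emit:
arm_command:
  rows:
    - [[-0.03, 0, 0], [0, 0, 0]]
    - [[-0.06, 0, 0], [0, 0, 0]]
    - [[-0.09, 0, 0], [0, 0, 0]]
    - [[-0.12, 0, 0], [0, 0, 0]]
    - [[-0.15, 0, 0], [0, 0, 0]]

```text
clock: 7.0
position: [649.2, 100.5, 52.2]
ee_rot: [0.721, -0.693, 0.0, -0.0]
contact_force: [0.2, -0.8, -1.5]
gripper_width: 22.5
grasp_force: 59.4
```

```bash
python3 -c "
from h import *
plan(646.1,154,51,-87.7)"
```

```text
t 7.0 p [649.2 100.5  52.2] yaw -87.67 F [ 0.2 -0.8 -1.5] w 22.5 gf 59.4 left 53.6
shift [-0.2142, 0.0037, 0.0049] turn [-0.0001, 0.0, 0.0001] deg [-0.  0.  0.]
```

Emit:
arm_command:
  rows:
    - [[-0.03, 0.002, 0], [0, 0, 0]]
    - [[-0.06, 0.003, 0], [0, 0, 0]]
    - [[-0.1, 0.003, 0], [0, 0, 0]]
    - [[-0.14, 0.003, 0], [0, 0, 0]]
    - [[-0.17, 0.003, 0], [0, 0, 0]]

```text
clock: 7.5
position: [646.8, 143.1, 52.0]
ee_rot: [0.721, -0.693, 0.0, -0.0]
contact_force: [0.4, -0.1, -1.5]
gripper_width: 22.8
grasp_force: 59.4
```

Emit:
arm_command:
  rows:
    - [[-0.01, 0, 0], [0, 0, 0]]
    - [[-0.02, 0, 0], [0, 0, 0]]
    - [[-0.03, 0, 0], [0, 0, 0]]
    - [[-0.036, 0, 0], [0, 0, 0]]
    - [[-0.036, 0, 0], [0, 0, 0]]

```text
clock: 8.0
position: [646.4, 150.9, 52.1]
ee_rot: [0.721, -0.693, -0.0, 0.0]
contact_force: [0.8, -0.7, -1.0]
gripper_width: 22.4
grasp_force: 59.4
```

```bash
python3 -c "
from h import *
plan(646.1,154,51,-87.7)"
```

```text
t 8.0 p [646.4 150.9  52.1] yaw -87.72 F [ 0.8 -0.7 -1. ] w 22.4 gf 59.4 left 3.3
shift [-0.0124, 0.0008, 0.0042] turn [0.0, -0.0, -0.0001] deg [ 0. -0. -0.]
```

Emit:
arm_command:
  rows:
    - [[-0.005, 0, 0], [0, 0, 0]]
    - [[-0.01, 0, 0], [0, 0, 0]]
    - [[-0.014, 0, 0], [0, 0, 0]]
    - [[-0.014, 0, 0], [0, 0, 0]]

```text
clock: 8.4
position: [646.3, 154.6, 52.1]
ee_rot: [0.721, -0.693, 0.0, -0.0]
contact_force: [-0.4, -0.6, -1.7]
gripper_width: 23.1
grasp_force: 59.4
```

Emit:
arm_command:
  rows:
    - [[-0.004, 0, 0], [0, 0, 0]]
    - [[-0.008, 0, 0], [0, 0, 0]]
    - [[-0.008, 0, 0.006], [0, 0, 0]]
    - [[-0.008, 0, 0.01], [0, 0, 0]]
    - [[-0.008, 0, 0.01], [0, 0, 0]]

```text
clock: 8.9
position: [646.0, 156.4, 49.2]
ee_rot: [0.721, -0.693, -0.0, 0.0]
contact_force: [-0.3, -0.3, -1.6]
gripper_width: 22.8
grasp_force: 59.4
```

Emit:
arm_command:
  rows:
    - [[0, 0, 0.003], [0, 0, 0]]
    - [[0, 0, 0.006], [0, 0, 0]]
    - [[0, 0, 0.006], [0, 0, 0]]
    - [[0, 0, 0.006], [0, 0, 0]]

```text
clock: 9.3
position: [646.3, 156.5, 48.2]
ee_rot: [0.721, -0.693, 0.0, -0.0]
contact_force: [-1.0, -0.8, -0.3]
gripper_width: 22.9
grasp_force: 59.5
```

Emit:
arm_command:
  rows:
    - [[0, 0, 0], [0, 0, 0]]
    - [[0, 0, 0], [0, 0, 0]]
    - [[0, 0, 0], [0, 0, 0]]
    - [[0, 0, 0], [0, 0, 0]]
  grip: 1

```text
clock: 9.7
position: [646.3, 156.5, 48.2]
ee_rot: [0.721, -0.693, 0.0, -0.0]
contact_force: [-1.0, -0.2, 0.1]
gripper_width: 79.2
grasp_force: 0.0
```

Emit:
arm_command:
  rows:
    - [[0, 0, -0.1], [0, 0, 0]]
    - [[0, 0, -0.3], [0, 0, 0]]
    - [[0, 0, -0.5], [0, 0, 0]]
    - [[0, 0, -0.5], [0, 0, 0]]

```text
clock: 10.1
position: [650.8, 157.8, 182.7]
ee_rot: [0.722, -0.692, 0.004, -0.008]
contact_force: [0.9, 0.1, 0.4]
gripper_width: 85.9
grasp_force: 0.0
```

```bash
python3 -c "
from h import *
plan(419.7,242,150,-83.9)"
```

```text
t 10.1 p [650.8 157.8 182.7] yaw -87.62 F [0.9 0.1 0.4] w 85.9 gf 0.0 left 248.1
shift [-0.3745, 0.9117, 0.1169] turn [-0.0054, 0.0012, -0.0207] deg [-1.   0.2 -3.7]
```

Emit:
arm_command:
  rows:
    - [[-0.1, 0.25, 0], [0, 0, -0.0207]]
    - [[-0.2, 0.45, 0.0], [0, 0, -0.0207]]
    - [[-0.374, 0.91, 0.1], [-0.005, 0, -0.0207]]
    - [[-0.374, 0.91, 0.117], [-0.005, 0, -0.0207]]
    - [[-0.374, 0.91, 0.117], [-0.005, 0, -0.0207]]
  grip: 0.5

```text
clock: 10.6
position: [413.5, 241.2, 143.7]
ee_rot: [0.743, -0.669, -0.005, 0.005]
contact_force: [0.2, 1.9, 0.7]
gripper_width: 42.7
grasp_force: 0.0
```

Emit:
arm_command:
  rows:
    - [[0, 0, 0], [0, 0, 0]]
    - [[0, 0, 0], [0, 0, 0]]

```text
clock: 10.8
position: [414.5, 241.4, 144.2]
ee_rot: [0.744, -0.668, -0.005, 0.005]
contact_force: [0.6, 0.4, 0.6]
gripper_width: 42.8
grasp_force: 0.0
```

```bash
python3 -c "
from h import *
plan(419.7,242,60,-83.9)"
```

```text
t 10.8 p [414.5 241.4 144.2] yaw -83.82 F [0.6 0.4 0.6] w 42.8 gf 0.0 left 84.4
shift [0.0002, -0.0257, 0.3366] turn [0.0047, 0.0003, 0.0004] deg [0.8 0.1 0.1]
```

Emit:
arm_command:
  rows:
    - [[0, -0.026, 0.1], [0.0047, 0, 0]]
    - [[0, -0.026, 0.2], [0.0047, 0, 0]]
    - [[0, -0.026, 0.3], [0.0047, 0, 0]]
    - [[0, -0.026, 0.337], [0.0047, 0, 0]]
    - [[0, -0.026, 0.337], [0.0047, 0, 0]]

```text
clock: 11.3
position: [420.8, 240.7, 58.5]
ee_rot: [0.743, -0.669, -0.0, 0.001]
contact_force: [0.0, -1.8, -0.0]
gripper_width: 42.4
grasp_force: 0.0
```

```bash
python3 -c "
from h import *
plan(419.7,242,9,-83.9)"
```

```text
t 11.3 p [420.8 240.7  58.5] yaw -84.05 F [ 0.  -1.8 -0. ] w 42.4 gf 0.0 left 49.5
shift [-0.0058, 0.0032, 0.1979] turn [0.0008, -0.0004, -0.0008] deg [ 0.1 -0.1 -0.1]
```

Emit:
arm_command:
  rows:
    - [[-0.003, 0.003, 0.06], [0, 0, 0]]
    - [[-0.003, 0.003, 0.12], [0, 0, 0]]
    - [[-0.003, 0.003, 0.17], [0, 0, 0]]
    - [[-0.003, 0.003, 0.197], [0, 0, 0]]
    - [[-0.003, 0.003, 0.197], [0, 0, 0]]

```text
clock: 11.8
position: [420.0, 242.2, 10.4]
ee_rot: [0.743, -0.669, -0.0, 0.0]
contact_force: [-0.2, 0.2, -0.9]
gripper_width: 43.1
grasp_force: 0.0
```

Emit:
arm_command:
  rows:
    - [[0, 0, 0], [0, 0, 0]]
    - [[0, 0, 0], [0, 0, 0]]
    - [[0, 0, 0], [0, 0, 0]]
    - [[0, 0, 0], [0, 0, 0]]
  grip: 0

```text
clock: 12.2
position: [420.3, 242.9, 11.3]
ee_rot: [0.743, -0.669, -0.0, -0.001]
contact_force: [0.3, -0.5, 5.9]
gripper_width: 10.9
grasp_force: 60.1
```

```bash
python3 -c "
from h import *
plan(419.7,242,9,-83.9)"
```

```text
t 12.2 p [420.3 242.9  11.3] yaw -83.95 F [ 0.3 -0.5  5.9] w 10.9 gf 60.1 left 2.5
shift [0.0032, 0.0026, 0.0093] turn [-0.0004, 0.0007, -0.0003] deg [-0.1  0.1 -0. ]
```

Emit:
arm_command:
  rows:
    - [[0, 0, -0.04], [0, 0, 0]]
    - [[0, 0, -0.2], [0, 0, 0]]
    - [[0, 0, -0.38], [0, 0, 0]]
    - [[0, 0, -0.5], [0, 0, 0]]
    - [[0, 0, -0.5], [0, 0, 0]]

```text
clock: 12.7
position: [421.3, 243.8, 139.9]
ee_rot: [0.743, -0.669, -0.0, -0.005]
contact_force: [0.0, -1.0, -1.8]
gripper_width: 10.6
grasp_force: 59.2
```

```bash
python3 -c "
from h import *
plan(518,-220,137,-82.4,700)"
```

```text
t 12.7 p [421.3 243.8 139.9] yaw -83.94 F [ 0.  -1.  -1.8] w 10.6 gf 59.2 left 473.7
shift [1.8856, -0.1889, 0.0003] turn [-0.0021, 0.0021, -0.0086] deg [-0.4  0.4 -1.5]
```

Emit:
arm_command:
  rows:
    - [[0.15, -0.015, 0], [0, 0, 0]]
    - [[0.34, -0.034, 0], [0, 0, 0]]
    - [[0.54, -0.054, 0], [0, 0, 0]]
    - [[0.74, -0.074, 0], [0, 0, 0]]
    - [[0.94, -0.094, 0], [0, 0, 0]]

```text
clock: 13.2
position: [466.0, 9.4, 134.0]
ee_rot: [0.743, -0.669, -0.001, 0.001]
contact_force: [0.9, 1.2, -2.0]
gripper_width: 11.0
grasp_force: 59.1
```

Emit:
arm_command:
  rows:
    - [[0.2, -0.02, 0], [0, 0, -0.0086]]
    - [[0.4, -0.04, 0], [0, 0, -0.0086]]
    - [[0.6, -0.06, 0], [0, 0, -0.0086]]
    - [[0.8, -0.08, 0], [0, 0, -0.0086]]
    - [[0.94, -0.094, 0], [0, 0, -0.0086]]

```text
clock: 13.7
position: [514.2, -222.2, 133.3]
ee_rot: [0.751, -0.66, -0.002, 0.001]
contact_force: [0.7, 0.7, -1.5]
gripper_width: 11.2
grasp_force: 59.1
```

Emit:
arm_command:
  rows:
    - [[0, 0, 0.1], [0, 0, 0]]
    - [[0, 0, 0.2], [0, 0, 0]]
    - [[0, 0, 0.2], [0, 0, 0]]
    - [[0, 0, 0.2], [0, 0, 0]]

```text
clock: 14.1
position: [514.5, -219.6, 84.1]
ee_rot: [0.752, -0.659, -0.002, 0.001]
contact_force: [-0.1, 0.3, -1.1]
gripper_width: 11.7
grasp_force: 58.9
```

```bash
python3 - <<'E'
from h import *
plan(523,-219,40,-82.4)
for c,b in(('top',(320,90,480,210)),('side',(290,170,450,290))):
    im,d=arm.get_image(c);np.save(f'pics/{c}2.npy',d)
    cv2.imwrite(f'pics/{c}2.png',im)
s=cv2.imread('pics/side2.png')[150:360,270:530];cv2.imwrite('pics/side2c.png',cv2.resize(s,None,fx=2.8,fy=2.8,interpolation=cv2.INTER_CUBIC))
E
```

```text
t 14.1 p [ 514.5 -219.6   84.1] yaw -82.42 F [-0.1  0.3 -1.1] w 11.7 gf 58.9 left 45.0
shift [0.0023, -0.0347, 0.1764] turn [0.0012, 0.0004, -0.0001] deg [ 0.2  0.1 -0. ]
```

View pics/side2c.png

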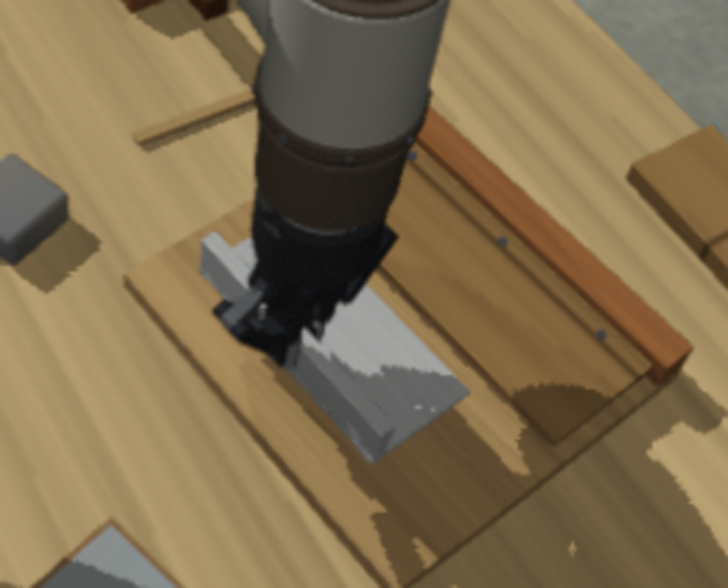

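View pics/top2.png

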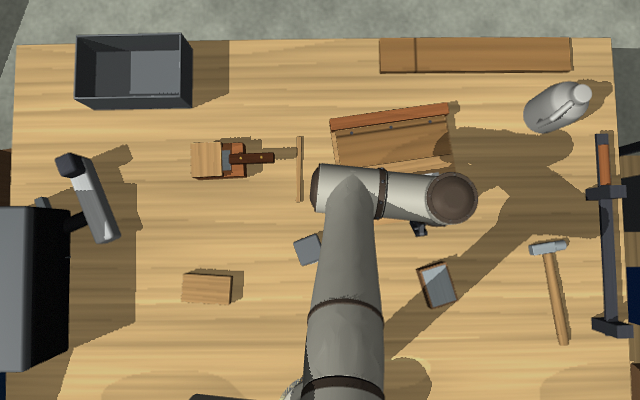

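```bash
python3 - <<'E'
from h import *
np.set_printoptions(precision=1,suppress=True)
C=cloud('side',np.load('pics/side2.npy'))
f=lambda L:(np.array(L,float)+.5)/2.8-.5+[270,150]
poly=np.zeros((400,640),np.uint8);cv2.fillPoly(poly,[np.round(f([(375,310),(455,388),(405,420),(325,345)])).astype(int)],1)
P=C[poly>0];P=P[abs(P[:,2]-np.median(P[:,2]))<8];c=P.mean(0)
u=R.from_euler('z',7.6,degrees=True).as_matrix()
A=np.c_[(P-c)@u[:,:2],np.ones(len(P))];k=np.linalg.lstsq(A,P[:,2],rcond=None)[0]
print(len(P),c,'slope x,y deg',np.degrees(k[:2]),'res',np.std(A@k-P[:,2]))
g=np.array([514.5,-219.6,0])
for z in(73+4,c[2]):
    T=on_z('side',f([(380,296),(468,392)]),z);print(z,T,'edge ang',np.degrees(np.arctan2(*(T[0]-T[1])[:2])))
    print('corner in tool frame',(T-g)@u)
print('upst corners (right end top)',(on_z('side',f([(392,437)]),111)-g)@u)
# slat edge again, side: line
S=on_z('side',f([(400,287),(552,443)]),37);print(S,np.degrees(np.arctan2(*(S[0]-S[1])[:2])))
E
```

```text
888 [ 570.2 -255.3   78.5] slope x,y deg [-0.5 -0.3] res 1.4260651671646367
77 [[ 595.7 -206.7   77. ]
 [ 604.8 -295.9   77. ]] edge ang -5.770519599122253
corner in tool frame [[ 82.2   2.1  77. ]
 [ 79.4 -87.6  77. ]]
78.47667615532778 [[ 595.  -207.4   78.5]
 [ 604.  -296.5   78.5]] edge ang -5.770519599122328
corner in tool frame [[ 81.4   1.5  78.5]
 [ 78.5 -88.   78.5]]
upst corners (right end top) [[  0.8 -92.7 111. ]]
[[ 633.1 -187.9   37. ]
 [ 652.5 -340.6   37. ]] -7.252882058517342
```

Emit:
arm_command:
  rows:
    - [[0.002, -0.034, 0.06], [0, 0, 0]]
    - [[0.002, -0.034, 0.12], [0, 0, 0]]
    - [[0.002, -0.034, 0.176], [0, 0, 0]]
    - [[0.002, -0.034, 0.19], [0, 0, 0]]
    - [[0.002, -0.034, 0.19], [0, 0, 0]]

```text
clock: 14.7
position: [524.2, -218.9, 38.1]
ee_rot: [0.752, -0.659, -0.0, 0.0]
contact_force: [0.5, 0.2, -2.3]
gripper_width: 10.9
grasp_force: 59.1
```

Emit:
arm_command:
  rows:
    - [[0, 0, 0.006], [0, 0, 0]]
    - [[0, 0, 0.012], [0, 0, 0]]
    - [[0, 0, 0.018], [0, 0, 0]]
    - [[0, 0, 0.018], [0, 0, 0]]

```text
clock: 15.1
position: [523.8, -219.1, 33.1]
ee_rot: [0.752, -0.659, -0.0, 0.0]
contact_force: [-1.0, 1.1, -2.7]
gripper_width: 10.6
grasp_force: 59.1
```

```bash
python3 -c "
from h import *
plan(523,-219,29.3,-82.4)"
```

```text
t 15.1 p [ 523.8 -219.1   33.1] yaw -82.43 F [-1.   1.1 -2.7] w 10.6 gf 59.1 left 3.9
shift [-0.0008, 0.0031, 0.0151] turn [0.0002, 0.0002, -0.0002] deg [ 0.  0. -0.]
```

Feel for the board in small steps.

Emit:
arm_command:
  rows:
    - [[0, 0, 0.006], [0, 0, 0]]
    - [[0, 0, 0.006], [0, 0, 0]]
    - [[0, 0, 0.006], [0, 0, 0]]

```text
clock: 15.4
position: [523.8, -219.1, 31.4]
ee_rot: [0.752, -0.659, -0.001, 0.0]
contact_force: [0.1, 0.3, -1.8]
gripper_width: 11.2
grasp_force: 59.1
```

Emit:
arm_command:
  rows:
    - [[0, 0, 0.004], [0, 0, 0]]
    - [[0, 0, 0.004], [0, 0, 0]]
    - [[0, 0, 0.004], [0, 0, 0]]

```text
clock: 15.7
position: [523.8, -219.1, 30.4]
ee_rot: [0.752, -0.659, -0.001, 0.0]
contact_force: [0.3, 0.3, -1.9]
gripper_width: 10.8
grasp_force: 59.1
```

Emit:
arm_command:
  rows:
    - [[0, 0, 0.004], [0, 0, 0]]
    - [[0, 0, 0.004], [0, 0, 0]]
    - [[0, 0, 0.004], [0, 0, 0]]

```text
clock: 16.0
position: [523.9, -219.1, 29.5]
ee_rot: [0.752, -0.659, -0.0, 0.0]
contact_force: [0.6, 0.3, -1.9]
gripper_width: 10.8
grasp_force: 59.2
```

Emit:
arm_command:
  rows:
    - [[0, 0, 0.004], [0, 0, 0]]
    - [[0, 0, 0.004], [0, 0, 0]]
    - [[0, 0, 0.004], [0, 0, 0]]

```text
clock: 16.3
position: [524.0, -219.1, 29.3]
ee_rot: [0.752, -0.659, -0.0, 0.0]
contact_force: [-1.7, 1.3, 5.6]
gripper_width: 10.9
grasp_force: 60.2
```

Emit:
arm_command:
  rows:
    - [[0, 0, -0.009], [0, 0, 0]]
    - [[0, -0.02, -0.009], [0, 0, 0]]
    - [[0, -0.05, -0.009], [0, 0, 0]]
    - [[0, -0.08, -0.009], [0, 0, 0]]
    - [[0, -0.11, -0.009], [0, 0, 0]]

```text
clock: 16.8
position: [551.9, -215.3, 30.3]
ee_rot: [0.752, -0.659, -0.001, 0.0]
contact_force: [-0.6, -0.3, -1.6]
gripper_width: 10.8
grasp_force: 59.1
```

Emit:
arm_command:
  rows:
    - [[0, -0.015, 0], [0, 0, 0]]
    - [[0, -0.03, 0], [0, 0, 0]]
    - [[0, -0.045, 0], [0, 0, 0]]
    - [[0, -0.06, 0], [0, 0, 0]]
    - [[0, -0.07, 0], [0, 0, 0]]

```text
clock: 17.3
position: [568.7, -213.1, 30.7]
ee_rot: [0.752, -0.659, -0.0, 0.0]
contact_force: [-0.5, 0.4, -2.3]
gripper_width: 10.8
grasp_force: 59.1
```

```bash
python3 - <<'E'
from h import *
plan(586.9,-210.5,31.5,-82.4)
im,d=arm.get_image('side');np.save('pics/side3.npy',d);cv2.imwrite('pics/side3.png',im)
s=im[150:360,270:530];cv2.imwrite('pics/side3c.png',cv2.resize(s,None,fx=2.8,fy=2.8,interpolation=cv2.INTER_CUBIC))
E
```

```text
t 17.3 p [ 568.7 -213.1   30.7] yaw -82.43 F [-0.5  0.4 -2.3] w 10.8 gf 59.1 left 18.4
shift [-0.0009, -0.0734, -0.0034] turn [0.0002, 0.0002, -0.0002] deg [ 0.  0. -0.]
```

View pics/side3c.png

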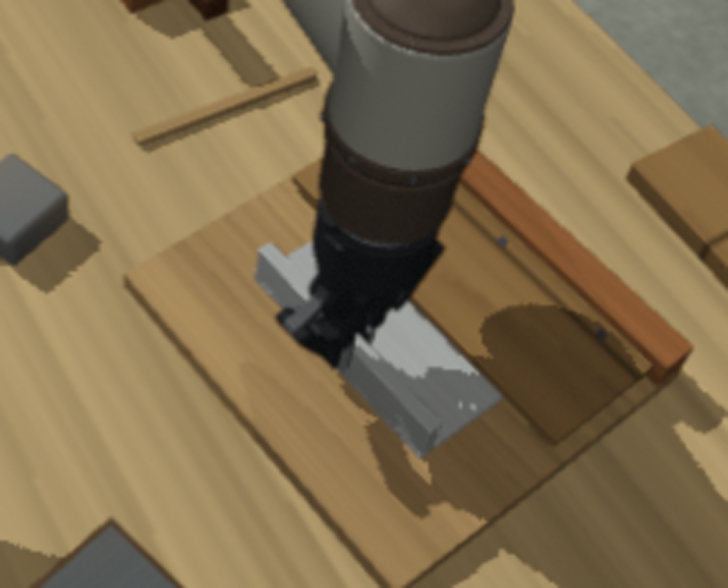

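Emit:
arm_command:
  rows:
    - [[0, -0.015, 0], [0, 0, 0]]
    - [[0, -0.03, 0], [0, 0, 0]]
    - [[0, -0.045, 0], [0, 0, 0]]
    - [[0, -0.06, 0], [0, 0, 0]]
    - [[0, -0.073, 0], [0, 0, 0]]

```text
clock: 17.85
position: [586.9, -210.7, 30.6]
ee_rot: [0.752, -0.659, -0.0, 0.0]
contact_force: [-0.2, 1.0, -1.5]
gripper_width: 11.1
grasp_force: 59.1
```

Emit:
arm_command:
  rows:
    - [[0, 0, 0.004], [0, 0, 0]]
    - [[0, 0, 0.008], [0, 0, 0]]
    - [[0, 0, 0.008], [0, 0, 0]]

```text
clock: 18.15
position: [587.1, -210.7, 29.4]
ee_rot: [0.752, -0.659, 0.0, -0.0]
contact_force: [-0.1, 1.1, 2.1]
gripper_width: 11.0
grasp_force: 59.8
```

```bash
python3 - <<'E'
from h import *
np.set_printoptions(precision=1,suppress=True)
plan(586.9,-210.5,28,-82.4)
im,d=arm.get_image('side');C=cloud('side',d)
s=im[170:340,320:520];cv2.imwrite('pics/side4c.png',cv2.resize(s,None,fx=3.5,fy=3.5,interpolation=cv2.INTER_CUBIC))
u=R.from_euler('z',7.6,degrees=True).as_matrix();L=(C-[636,-204,18])@u
# profile along x at several y: heights
for y in(-60,-50,-40):
    m=(abs(L[...,1]-y)<4)&(L[...,0]>-80)&(L[...,0]<60);p=L[m];o=np.argsort(p[:,0])
    print(y,[(int(a),round(float(np.median(p[(p[:,0]>=a)&(p[:,0]<a+5),2])),1)) for a in range(-70,60,5) if ((p[:,0]>=a)&(p[:,0]<a+5)).any()])
E
```

```text
t 18.15 p [ 587.1 -210.7   29.4] yaw -82.41 F [-0.1  1.1  2.1] w 11.0 gf 59.8 left 1.4
shift [-0.0009, 0.0005, 0.0057] turn [-0.0002, 0.0, -0.0001] deg [-0.  0. -0.]
-60 [(-70, 0.4), (-65, 0.7), (-60, 17.5), (-55, 38.2), (-50, 39.1), (-30, 5.5), (-25, 4.5), (-20, 3.8), (-15, 4.2), (-10, 4.3), (-5, 4.6), (0, 14.1), (5, 19.8), (10, 19.8), (15, 18.4), (20, 19.2), (25, 20.4), (30, 19.3), (35, 19.8), (40, 19.7), (45, 18.7), (50, 20.4), (55, 18.7)]
-50 [(-70, 0.2), (-65, 0.4), (-60, 17.4), (-55, 33.1), (-50, 38.1), (-45, 38.2), (-30, 4.9), (-25, 5.3), (-20, 4.9), (-15, 4.1), (-10, 4.0), (-5, 4.8), (0, 13.6), (5, 18.4), (10, 19.6), (15, 20.0), (20, 20.6), (25, 19.1), (30, 19.7), (35, 19.2), (40, 18.7), (45, 19.9), (50, 18.5), (55, 20.0)]
-40 [(-70, 296.6), (-65, 276.4), (-60, 271.5), (-55, 252.3), (-50, 290.6), (-45, 283.9), (-40, 291.6), (-35, 320.2), (-30, 306.0), (-25, 5.1), (-20, 4.0), (-15, 4.1), (-10, 3.7), (-5, 5.3), (0, 16.3), (5, 19.9), (10, 19.9), (15, 18.6), (20, 19.2), (25, 19.9), (30, 19.9), (35, 19.5), (40, 19.8), (45, 20.4), (50, 19.7), (55, 19.6)]
```

View pics/side4c.png

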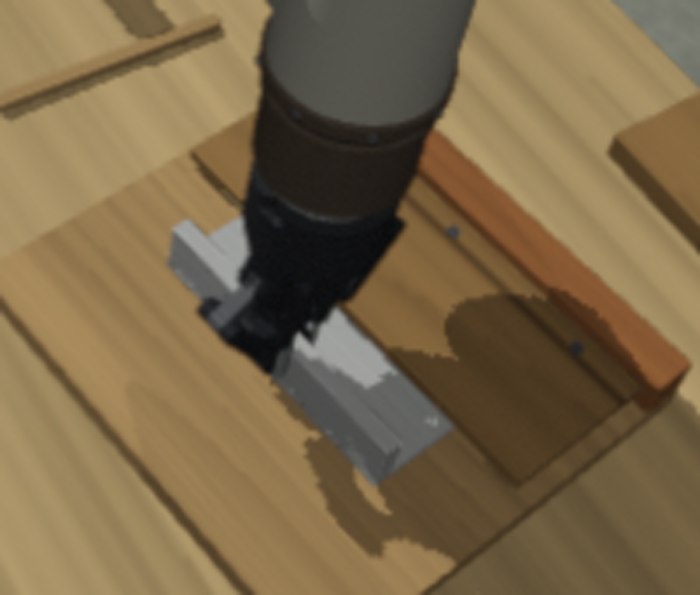

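Emit:
arm_command:
  rows:
    - [[0, 0, 0.002], [0, 0, 0]]
    - [[0, 0, 0.003], [0, 0, 0]]
    - [[0, 0, 0.003], [0, 0, 0]]
    - [[0, 0, 0.003], [0, 0, 0]]

```text
clock: 18.6
position: [587.0, -210.7, 29.4]
ee_rot: [0.752, -0.659, 0.0, -0.0]
contact_force: [-1.7, 1.5, 6.6]
gripper_width: 10.7
grasp_force: 60.4
```

Emit:
arm_command:
  rows:
    - [[0, 0, 0.002], [0, 0, 0]]
    - [[0, 0, 0.002], [0, 0, 0]]
    - [[0, 0, 0.002], [0, 0, 0]]
    - [[0, 0, 0.002], [0, 0, 0]]
    - [[0, 0, 0.002], [0, 0, 0]]

```text
clock: 19.1
position: [587.1, -210.7, 29.4]
ee_rot: [0.752, -0.659, 0.0, -0.0]
contact_force: [-2.5, 2.3, 9.3]
gripper_width: 10.9
grasp_force: 60.8
```

```bash
python3 - <<'E'
from h import *
plan(586.9,-210.5,29.4,-82.4)
im,d=arm.get_image('side');C=cloud('side',d);u=R.from_euler('z',7.6,degrees=True).as_matrix();L=(C-[636,-204,18])@u
m=(L[...,0]>10)&(L[...,0]<80)&(L[...,1]<-50)&(L[...,1]>-120)&(L[...,2]<40)
p=L[m];k=np.polyfit(p[:,0],p[:,2],1);print('slat slope deg',np.degrees(k[0]),k[1]);plan(586.9,-210.5,29.4,-82.4)
E
```

```text
t 19.1 p [ 587.1 -210.7   29.4] yaw -82.4 F [-2.5  2.3  9.3] w 10.9 gf 60.8 left 0.3
shift [-0.001, 0.0005, -0.0001] turn [-0.0002, -0.0001, 0.0] deg [-0. -0.  0.]
slat slope deg 0.08467851678881433 19.35159061773675
t 19.15 p [ 587.  -210.7   29.4] yaw -82.4 F [-2.6  3.2  8.7] w 10.8 gf 60.8 left 0.3
shift [-0.001, 0.0004, -0.0002] turn [-0.0002, -0.0001, 0.0] deg [-0. -0.  0.]
```

```bash
python3 -c "
from bench import arm
print(arm.job_done())"
```

```text
the job is handed in; nothing more can be done
None
```

The job is handed in at about 19 s of the 59 s: the scraper is stowed about 63 mm deep in its holder and released, and the weather strip is tucked about 29 mm under the slat, which lies flat, still held and pressed down at about 9 N (measured at the wrist).

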